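# Put the stacked finds boxes away in their cradles

## Task

Take the stack of finds boxes apart and put every box and the pot, upright, into the cradle made to its own shape and size, lying flat on the cradle's floor inside the rim. Set them down gently without dropping or tipping any, leave the steel jar and the brush where they are, and let go of everything.

Things in the scene. Friction and masses are not known exactly. Their poses are not given: they have to be found in the camera images.
- long_box: The largest finds box, 66 mm (x) by 140 mm (y), 36 mm high, 0.2-0.45 kg; bottom of the stack, it stands on the table. White, vertical sides, flat white lid with a grey edge flush with them; rigid, closed. Origin: centre of its underside; z up. y along its long side.
- flat_box: The second finds box, 58 mm (x) by 100 mm (y), 30 mm high, 0.12-0.26 kg; it lies loose on the lid of the long box, long sides roughly alike. White, vertical sides, flat white lid with a grey edge flush with them; rigid, closed. Origin: centre of its underside; z up. y along its long side.
- square_box: The small square finds box, 36 by 36 mm, 32 mm high, 0.04-0.09 kg; loose on the flat box's lid, at one end, about 20 mm from the round pot at the other (either way round). White, vertical sides, flat white lid with a grey edge flush with them; rigid, closed. Origin: centre of its underside; z up. x and y along its sides.
- round_pot: The small round finds pot, 36 mm diameter, 32 mm high, 0.04-0.07 kg, white, flat white lid with a flush grey edge; loose on the flat box's lid, at the other end from the square box. Origin: centre of its underside; z up.
- long_cradle: Cradle of the long box: rectangular recess 82 mm (x) by 156 mm (y), 94 by 168 mm outside (8 mm play on each side of the box). Fixed flat tray, black floor 4 mm above the table, grey rim 6 mm thick, its top 10 mm above the table. Origin: centre of its underside, at table height; z up.
- flat_cradle: Cradle of the flat box: rectangular recess 74 mm (x) by 116 mm (y), 86 by 128 mm outside (8 mm play on each side of the box). Fixed flat tray, black floor 4 mm above the table, grey rim 6 mm thick, its top 10 mm above the table. Origin: centre of its underside, at table height; z up.
- square_cradle: Cradle of the square box: square recess 52 by 52 mm, 64 by 64 mm outside (8 mm play on each side of the box). Fixed flat tray, black floor 4 mm above the table, grey rim 6 mm thick, its top 10 mm above the table. Origin: centre of its underside, at table height; z up.
- round_cradle: Cradle of the round pot: round recess 52 mm in diameter, 64 mm outside (8 mm play all round). Fixed flat tray, black floor 4 mm above the table, grey rim 6 mm thick, its top 10 mm above the table. Origin: centre of its underside, at table height; z up.
- jar: Bystander: squat round steel jar with black cap, 64 mm diameter, 70 mm high, standing upright on the table between the cradles. Origin: centre of its underside.
- brush: Bystander: hand brush 200 mm long, 42 mm wide, 20 mm high, wooden handle and grey bristles, lying flat on the table to the robot's right, away from the cradles. Its origin lies on the table under its middle; x along its length.
There are look-alikes about, which are no part of the job. Leave any black or blue look-alike of the round_pot alone.

How it is judged:
At the end, for the whole second after the job is handed in: Every box and the pot stands in its own cradle: centre within 12 mm of the cradle's centre, underside within 3 mm of its floor, upright within 0.06 rad, long and flat boxes' long sides within 0.25 rad of their cradles' (either way round), all at rest (horizontal distance between long_box and long_cradle below 0.012 m and z of long_box in the frame of long_cradle below 0.007 m and angle between each of long_box, flat_box, square_box, round_pot's own z axis and vertical below 0.06 rad and linear speed of each of long_box, flat_box, square_box, round_pot below 0.02 m/s and angular speed of each of long_box, flat_box, square_box, round_pot below 0.2 rad/s and angle between the y axis of long_box and the y axis of long_cradle, either way round below 0.25 rad and horizontal distance between flat_box and flat_cradle below 0.012 m and z of flat_box in the frame of flat_cradle below 0.007 m and angle between the y axis of flat_box and the y axis of flat_cradle, either way round below 0.25 rad and horizontal distance between square_box and square_cradle below 0.012 m and z of square_box in the frame of square_cradle below 0.007 m and horizontal distance between round_pot and round_cradle below 0.012 m and z of round_pot in the frame of round_cradle below 0.007 m); the robot touches nothing.
It fails at once if a box or the pot is tipped by more than 45 degrees (angle between any of long_box, flat_box, square_box, round_pot's own z axis and vertical above 0.785 rad).
It fails at once if a box or the pot is dropped from more than about 20 mm or banged into its cradle (over 0.6 m/s just above it) ((horizontal distance between long_box and long_cradle below 0.03 m and z of long_box in the frame of long_cradle below 0.05 m and linear speed of long_box above 0.6 m/s) or (horizontal distance between flat_box and flat_cradle below 0.03 m and z of flat_box in the frame of flat_cradle below 0.05 m and linear speed of flat_box above 0.6 m/s) or (horizontal distance between square_box and square_cradle below 0.03 m and z of square_box in the frame of square_cradle below 0.05 m and linear speed of square_box above 0.6 m/s) or (horizontal distance between round_pot and round_cradle below 0.03 m and z of round_pot in the frame of round_cradle below 0.05 m and linear speed of round_pot above 0.6 m/s)).
It fails at once if the steel jar or the brush is shifted by more than 30 mm (distance of any of jar, brush from where it was at the start of the episode above 0.03 m).
It also fails if it takes over 109 s, if anything falls off the work surface, if the arm or the gripper's body presses on something with over 40 N, if the wrist force passes 120 N, or if a joint passes its speed limit or range.

## Robot

A 6-joint arm with a two-finger parallel gripper is mounted at the origin on the work surface. World frame = base frame: x ahead of the robot, y to its left, z up, the work surface at z = 0. Lengths are in m, angles in rad, forces in N, time in s.
With the tool pointing down it reaches from about 0.3 to 0.775 m from the base axis. Payload 14.6 kg.
Tool frame: the origin (TCP) lies at the very end of the fingers, on their centre line; the grasp point (between the pads) lies 19 mm behind it; z points along the fingers, y is the line along which they close (so a half turn about z gives the same grasp; the last joint's range is limited). The gripper opens to 94 mm and grips with 3 to 60 N. Pads are 16 mm wide; open, the fingers measure 119 mm over their backs; the gripper's body (75 mm by 177 mm) begins 78 mm behind the grasp point.
Start: joints at [1.177, 0.3, 1.521, -0, 1.321, -0.067], TCP at [0.177, 0.521, 0.205] pointing down, gripper open.
Joint ranges: [-3.03, 3.03], [-0.79, 2.21], [0.23, 2.52], [-1.04, 4.18], [0, 3.07], [-2.55, 2.55]. Speed limits (rad/s): [2.22, 2.22, 2.57, 3.14, 3.14, 3.14].

## Interface

Orientations are given as [roll, pitch, yaw] about the fixed x, y, z axes, in that order (R = Rz(yaw) Ry(pitch) Rx(roll)).
In Python, from station import ctrl, camera, camera_info, finder gives the robot as it stands.
- The arm moves only by the tool carry_out, never from a script. Its argument "motion" is a list of rows, each a list of 2 entries, a list of its own where there are three numbers: the shift along the tool's x, y, z as a fraction of full scale, then the turn about the tool's z as a fraction of full scale. A call has 1 to 12 rows; each row is the pose to reach, as a shift and turn from the pose commanded when the call began, along the tool's axes at that moment, turning the shorter way round; what a row does not reach only later rows make up. Full scale, the value 1, is 200 mm for a shift and 360 degrees for a turn. A row lasts 1/10 s, in which the tool goes at most 50 mm and 8.59 degrees, less where a joint would pass 70% of its speed; a pose out of reach is approached as far as the arm can. A call with a number of a shift or a turn outside -1 to 1 is refused whole. A call with a gripper value outside its range is refused whole. "hand" is the closure, from -1 (fully open) to 1 (shut), set as the call begins (left out, the last holds). The fingers move at their own pace and stop on an object; "force" is the grip in N (left out, the last holds). Time passes only in rows, so rows that repeat a pose let the fingers close. It gives the time, the measured TCP pose, the force, the opening and the grip force at its end, in the units of the state.
- ctrl.get_obs(): the state, without advancing time (a new reading comes with each control period).
- camera(name): name is "scene" or "side" or "wrist"; returns (picture, depth): 420x560x3 uint8, blue, green, red; 420x560 float32, m along the optical axis (not along the pixel's ray), 0 where there is no reading.
- camera_info(name): a dict with "camera_matrix" (3x3 intrinsics, pixels), "origin" and "attitude" of the camera in the world. Camera axes: x right, y down, z forward; pixel columns grow to the right and rows downward; lengths in m; the calibration is good to about 2 mm. A picture is of the moment at which its call begins: read the wrist's pose just before it. camera_info takes no time and is no camera call; for the wrist camera it gives the pose at the moment of the call.
- ctrl.hand_in(): hands the job in; it is judged then, once.
Trained networks look in the newest picture that a camera, given by its name, has taken for a name from the list of things; names that differ only in an ending like _2 or _b are one class to them, and where a whole thing is asked for, a point or a joint stands for the part that bears it (a point fixed in the world has none). Each returns a list of dicts, best first, with "conf" (0 to 1); they miss things now and then, are a little off and sometimes report something else, mostly with a low value. They report only what shows in the picture. A call takes as long as a camera call. They do not tell look-alikes from the thing itself.
- finder.boxes_of(camera, query): "location" ([column, row] in pixels, amid what is visible of it).
- finder.cut_out(camera, query): "mask" (420x560 bool, what is visible of it) and "location" ([column, row] in pixels, amid what is visible of it).
- finder.pinpoint(camera, query): "location" ([column, row] in pixels: a listed point, or the origin of a listed thing).
The state is a dict: "time_s": time; "qpos": joint angles; "joint_vel": joint speeds; "tau": joint torques, N m; "ee_pos": TCP position; "eef_rot": TCP orientation; "force": force on the tool from outside, world axes, zero at the start; "moment": the same for the moment, N m; "grip_width": finger opening in m; "grip_force": force on a finger pad.
Only numpy, scipy, OpenCV 4.12 (cv2) and the standard library are available. Lean on these libraries where they do the work, as an engineer would, in place of code of your own. Each camera call takes 0.05 s, during which the arm holds its last target. There are 200 camera calls.

## Working session

There is one attempt and no reset: what is moved stays moved. The work goes in short steps, Python scripts to look and compute and a tool call to move; the robot and the scene stay as the last step left them, time stands still between calls to the robot, and variables do not carry over. Pictures are saved under pics/ and viewed, at most 14 in all, crops included, and the job is handed in when it is done.

Besides the shell and the picture viewer there is one more tool, called after "Call:" by a JSON object that holds its "op" and its "data", one argument or row to a line. carry_out: Moves the arm, as the interface text tells. Its arguments: {"type":"object","properties":{"motion":{"type":"array","items":{"type":"array"}},"hand":{"type":"number"},"force":{"type":"number"}},"required":["motion"]}

```bash
mkdir -p pics; ls; cat > h.py <<'E'
import numpy as np, cv2
from station import ctrl, camera, camera_info, finder
from scipy.spatial.transform import Rotation as R
def cloud(name, depth, info=None):
    i=info or camera_info(name); K=np.array(i["camera_matrix"]); A=np.array(i["attitude"],float); 
    A = A if A.shape==(3,3) else R.from_euler('xyz',A).as_matrix()
    v,u=np.mgrid[:depth.shape[0],:depth.shape[1]]
    c=np.stack([(u-K[0,2])/K[0,0],(v-K[1,2])/K[1,1],np.ones_like(u)],-1)*depth[...,None]
    return c@A.T+np.array(i["origin"])
E
python3 - <<'E'
from h import *
o=ctrl.get_obs(); print({k:np.round(v,3) for k,v in o.items()})
ims=[]
for n in("scene","side"):
    im,d=camera(n); print(n,camera_info(n)); cv2.imwrite(f"pics/{n}0.png",im); np.save(n+"0.npy",cloud(n,d))
    for q in("long_box","flat_box","square_box","round_pot","long_cradle","flat_cradle","square_cradle","round_cradle","jar","brush"):
        P=np.load(n+"0.npy")
        r=finder.cut_out(n,q) if n=="scene" else finder.boxes_of(n,q)
        for x in r[:3]:
            c,w=map(int,np.round(x["location"])); print(n,q,round(x["conf"],2),c,w,np.round(P[w,c],3))
E
```

```text
pics
{'time_s': np.float64(0.0), 'qpos': array([ 1.177,  0.3  ,  1.522, -0.   ,  1.321, -0.067]), 'joint_vel': array([-0.001,  0.001,  0.   , -0.001,  0.   , -0.   ]), 'tau': array([ 0.0000e+00, -5.3181e+01, -3.5274e+01,  7.1000e-02,  2.4000e-02,
       -0.0000e+00]), 'ee_pos': array([0.176, 0.521, 0.205]), 'eef_rot': array([-3.14 , -0.   ,  2.815]), 'force': array([ 0.736,  0.032, -0.418]), 'moment': array([ 0.04 ,  0.039, -0.009]), 'grip_force': np.float64(0.0), 'grip_width': np.float64(0.094)}
scene {'camera_matrix': array([[403.00267739,   0.        , 279.59875473],
       [  0.        , 403.00267739, 206.82221217],
       [  0.        ,   0.        ,   1.        ]]), 'origin': array([ 1.21697521, -0.4614606 ,  0.60485468]), 'attitude': array([-2.22294719,  0.00815166,  1.05859083])}
scene long_box 0.61 318 220 [ 0.65  -0.05   0.036]
scene flat_box 0.62 322 206 [ 0.644 -0.037  0.066]
scene flat_box 0.27 363 156 [0.437 0.252 0.004]
scene square_box 0.88 330 182 [0.614 0.003 0.099]
scene round_pot 0.88 331 252 [ 0.744 -0.08   0.03 ]
scene round_pot 0.68 308 262 [ 0.746 -0.137  0.03
[... 645 characters left out ...]
58]), 'attitude': array([-2.26005774,  0.01743764, -2.76117429])}
side long_box 0.6 260 257 [0.585 0.049 0.038]
side flat_box 0.94 260 243 [0.593 0.028 0.063]
side square_box 0.74 260 231 [0.594 0.023 0.098]
side round_pot 0.65 223 242 [0.704 0.019 0.02 ]
side round_pot 0.57 265 215 [ 0.607 -0.037  0.097]
side round_pot 0.52 226 217 [ 0.736 -0.061  0.032]
side long_cradle 0.91 282 354 [0.45  0.251 0.003]
side flat_cradle 0.83 292 199 [ 0.605 -0.231  0.007]
side square_cradle 0.75 201 326 [0.637 0.252 0.003]
side round_cradle 0.57 335 210 [ 0.471 -0.228  0.005]
side jar 0.78 314 254 [0.459 0.02  0.066]
side jar 0.39 261 214 [ 0.617 -0.035  0.099]
side brush 0.67 331 158 [ 0.553 -0.472  0.02 ]
```

View pics/scene0.png

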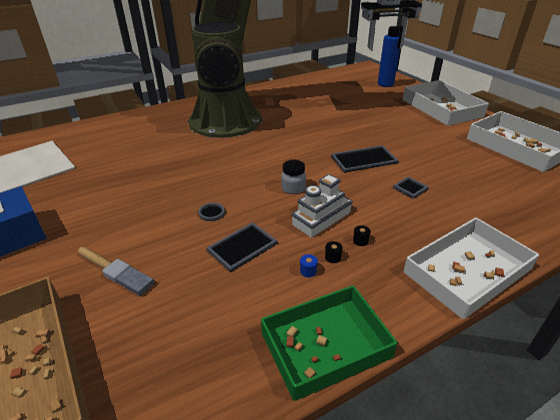

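```bash
python3 - <<'E'
from h import *
for n in("scene","side"):
    P=np.load(n+"0.npy"); im=cv2.imread(f"pics/{n}0.png")
    x,y,z=P[...,0],P[...,1],P[...,2]
    for nm,lo,hi in(("long",.031,.041),("flat",.061,.071),("top",.092,.104)):
        m=(x>.5)&(x<.71)&(abs(y+.03)<.15)&(z>lo)&(z<hi)
        k,lab,st,_=cv2.connectedComponentsWithStats(m.astype(np.uint8))
        for j in range(1,k):
            if st[j,4]>40:
                p=P[lab==j]; r=cv2.minAreaRect((p[:,:2]*1000).astype(np.float32)); print(n,nm,st[j,4],np.round(p[:,2].mean(),4),np.round(r[0],1),np.round(r[1],1),round(r[2],1))
    # cradle rims
    for nm,cx,cy in(("long",.45,.25),("flat",.604,-.228),("sq",.632,.25),("rd",.457,-.231)):
        m=(abs(x-cx)<.12)&(abs(y-cy)<.12)&(z>.0070)&(z<.014)
        k,lab,st,_=cv2.connectedComponentsWithStats(m.astype(np.uint8))
        for j in range(1,k):
            if st[j,4]>150:
                p=P[lab==j]; r=cv2.minAreaRect((p[:,:2]*1000).astype(np.float32)); print(n,nm,st[j,4],np.round(p[:,2].mean(),4),np.round(r[0],1),np.round(r[1],1),round(r[2],1))
im=cv2.imread("pics/scene0.png")[130:290,220:400]; cv2.imwrite("pics/crop0.png",cv2.resize(im,None,fx=3.6,fy=3.6,interpolation=cv2.INTER_CUBIC))
E
```

```text
scene long 462 0.0363 [614.9 -13.1] [ 66.8 142.7] 11.3
scene flat 408 0.0661 [613. -18.] [ 58.1 100.8] 13.4
scene top 176 0.0977 [602.3   8.1] [36.9 36.6] 14.0
scene top 149 0.0979 [617.9 -46.6] [33.  36.3] 56.9
scene long 309 0.0101 [447.6 245.3] [172.3 100.6] 76.5
scene flat 510 0.0098 [ 608.2 -219.7] [ 90.7 130.8] 12.9
scene sq 185 0.01 [625.  256.1] [65.7 67.4] 9.9
side long 323 0.0362 [611.5 -11.5] [ 65.9 136.8] 12.9
side flat 305 0.066 [609.5 -16.4] [ 58.4 101. ] 14.1
side top 119 0.0974 [616.3 -45.2] [33.3 34.9] 13.4
side top 171 0.0977 [601.3   8.9] [35.7 37.2] 20.8
side long 812 0.0101 [448.3 244.8] [169.8  95.3] 77.2
side flat 210 0.0098 [ 608.3 -219.6] [ 86.5 132.5] 12.3
side sq 329 0.0099 [624.9 255.3] [65.1 66.7] 11.4
```

View pics/crop0.png

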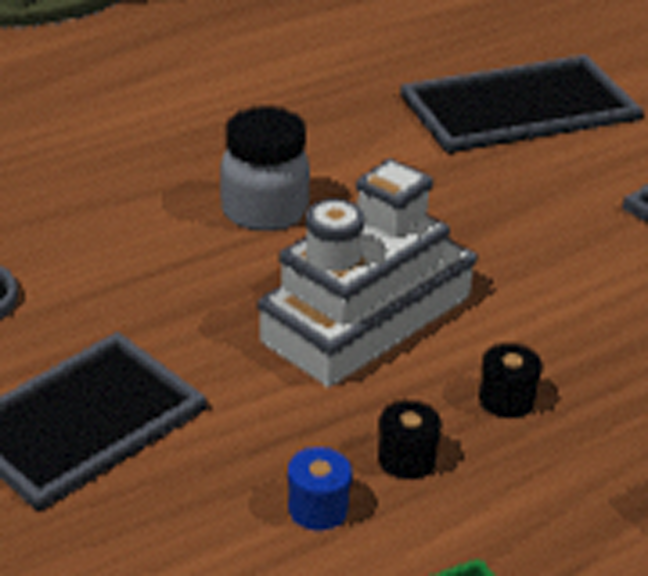

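The scene picture shows the stack at about (320,205): the square box is at (330,182) and the white pot at (312,190). The jar is at (293,177) and the brush at (115,270). The cradles are long (365,158), flat (243,246), square (410,187) and round (211,211).

There are four pot candidates: white (312,190) on the stack, black (333,252), black (362,235) and blue (308,265). The white one on the flat box's lid fits the description, and the enlarged crop confirms it.

```bash
cat >> h.py <<'E'
def plan(x,y,z,cl,obs=None):
    """tool shift/turn fractions to TCP x,y,z, closing axis at angle cl deg (mod 180)"""
    o=obs or ctrl.get_obs(); M=R.from_euler('xyz',o["eef_rot"]).as_matrix()
    s=M.T@(np.array([x,y,z])-o["ee_pos"])/0.2
    psi=np.degrees(np.arctan2(M[1,0],M[0,0])); d=(cl+90-psi+90)%180-90
    print("t",round(float(o["time_s"]),2),"pos",np.round(o["ee_pos"],4),"psi",round(psi,2),"q6",np.round(o["qpos"][5],2),"w",np.round(o["grip_width"],4),"| shift",np.round(s,3),"turn",round(-d/360,4))
E
python3 - <<'E'
from h import *
for n in("scene","side"):
    P=np.load(n+"0.npy"); x,y,z=P[...,0],P[...,1],P[...,2]
    m=(np.hypot(x-.457,y+.231)<.05)&(z>.0065)&(z<.014); p=P[m]
    print(n,m.sum(),cv2.minEnclosingCircle((p[:,:2]*1000).astype(np.float32)),np.round(p.mean(0),4), cv2.fitEllipse((p[:,:2]*1000).astype(np.float32)))
plan(.602,.0085,.16,14)
E
```

```text
scene 159 ((461.4449768066406, -233.75250244140625), 33.12189865112305) [ 0.4637 -0.2331  0.0092] ((462.9068908691406, -233.1032257080078), (58.230342864990234, 58.407474517822266), 41.85823059082031)
side 114 ((461.22943115234375, -233.65472412109375), 33.66687774658203) [ 0.4625 -0.2315  0.0092] ((461.9413146972656, -232.44813537597656), (57.66311264038086, 58.08488464355469), 34.55987548828125)
t 1.1 pos [0.1765 0.5209 0.2055] psi 161.28 q6 -0.07 w 0.0939 | shift [-2.837 -1.743  0.227] turn 0.1591
```

Call:
{"op": "carry_out", "data": {
  "motion": [
    [[-1, -0.6, 0], 0],
    [[-1, -0.6, 0], 0],
    [[-1, -0.6, 0], 0],
    [[-1, -0.6, 0], 0],
    [[-1, -0.6, 0], 0],
    [[-1, -0.6, 0], 0]
  ],
  "hand": -1,
  "force": 15
}}

```text
time_s: 1.7
ee_pos: [0.3294, 0.3407, 0.2057]
eef_rot: [3.141, 0.001, 2.811]
force: [-0.6, 0.3, -0.4]
grip_width: 0.094
grip_force: 0.0
```

Call:
{"op": "carry_out", "data": {
  "motion": [
    [[-1, -0.6, 0], 0],
    [[-1, -0.6, 0], 0],
    [[-1, -0.6, 0], 0],
    [[-1, -0.6, 0], 0],
    [[-1, -0.6, 0], 0],
    [[-1, -0.6, 0], 0]
  ]
}}

```text
time_s: 2.3
ee_pos: [0.48, 0.1632, 0.2052]
eef_rot: [-3.141, -0.0, 2.811]
force: [0.0, 0.5, -0.8]
grip_width: 0.0939
grip_force: 0.0
```

Call:
{"op": "carry_out", "data": {
  "motion": [
    [[-0.837, -0.543, 0], 0.159],
    [[-0.837, -0.543, 0], 0.159],
    [[-0.837, -0.543, 0], 0.159],
    [[-0.837, -0.543, 0], 0.159],
    [[-0.837, -0.543, 0], 0.159],
    [[-0.837, -0.543, 0], 0.159],
    [[-0.837, -0.543, 0], 0.159],
    [[-0.837, -0.543, 0], 0.159],
    [[-0.837, -0.543, 0], 0.159]
  ]
}}

```text
time_s: 3.2
ee_pos: [0.6019, 0.0097, 0.2055]
eef_rot: [-3.142, -0.0, 1.82]
force: [-0.3, -0.1, -0.4]
grip_width: 0.0942
grip_force: 0.0
```

```bash
python3 - <<'E'
from h import *
plan(.602,.0085,.075,14)
i=camera_info("wrist"); im,d=camera("wrist"); P=cloud("wrist",d,i); cv2.imwrite("pics/w0.png",im)
x,y,z=P[...,0],P[...,1],P[...,2]
for nm,lo,hi in(("long",.031,.041),("flat",.061,.071),("top",.092,.104)):
    m=(z>lo)&(z<hi)&(x>.5)&(x<.71)&(abs(y+.03)<.15)
    k,lab,st,_=cv2.connectedComponentsWithStats(m.astype(np.uint8))
    for j in range(1,k):
        if st[j,4]>300:
            p=P[lab==j]; r=cv2.minAreaRect((p[:,:2]*1000).astype(np.float32)); print(nm,st[j,4],np.round(p[:,2].mean(),4),np.round(r[0],1),np.round(r[1],1),round(r[2],1))
E
```

```text
t 3.2 pos [0.6019 0.0097 0.2055] psi 104.27 q6 -0.29 w 0.0942 | shift [-0.006 -0.001  0.652] turn 0.0008
long 1857 0.037 [613.  -12.6] [ 65.  139.3] 13.0
flat 2608 0.067 [610.4 -16.3] [58.  99.3] 13.9
top 1518 0.0989 [601.7   9.2] [36.  36.4] 17.9
top 1051 0.0987 [616.7 -45. ] [35.  35.1] 38.8
```

View pics/w0.png

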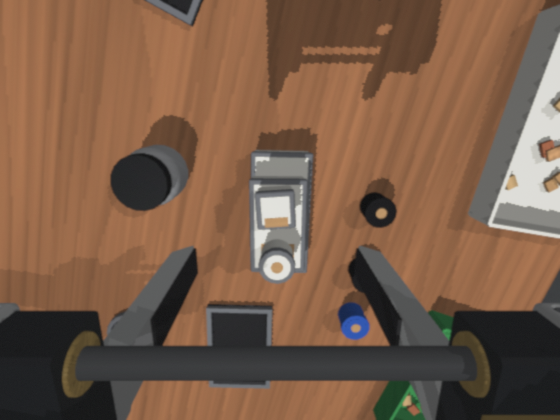

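The wrist view shows the stack centred at about (280,210), with the square box at (276,210) and the white pot at (277,265). It agrees with the fixed cameras to within 2 mm. I'll grasp the square box first.

Call:
{"op": "carry_out", "data": {
  "motion": [
    [[0, 0, 0.25], -0.009],
    [[0, 0, 0.45], -0.009],
    [[0, 0, 0.55], -0.009],
    [[0, 0, 0.61], -0.009],
    [[0, 0, 0.65], -0.009],
    [[0, 0, 0.65], -0.009]
  ]
}}

```text
time_s: 3.85
ee_pos: [0.6021, 0.0087, 0.0753]
eef_rot: [-3.141, -0.0, 1.873]
force: [-1.1, -0.4, 0.1]
grip_width: 0.094
grip_force: 0.0
```

Call:
{"op": "carry_out", "data": {
  "motion": [
    [[0, 0, 0], 0],
    [[0, 0, 0], 0],
    [[0, 0, 0], 0],
    [[0, 0, 0], 0],
    [[0, 0, 0], 0],
    [[0, 0, 0], 0],
    [[0, 0, 0], 0],
    [[0, 0, 0], 0]
  ],
  "hand": 1,
  "force": 12
}}

```text
time_s: 4.65
ee_pos: [0.602, 0.0086, 0.0754]
eef_rot: [-3.142, -0.0, 1.872]
force: [0.5, 0.0, -0.2]
grip_width: 0.0359
grip_force: 12.0
```

Call:
{"op": "carry_out", "data": {
  "motion": [
    [[0, 0, -0.05], 0],
    [[0, 0, -0.15], 0],
    [[0, 0, -0.3], 0],
    [[0, 0, -0.4], 0],
    [[0, 0, -0.4], 0]
  ]
}}

```text
time_s: 5.15
ee_pos: [0.6032, 0.0085, 0.159]
eef_rot: [3.137, 0.002, 1.872]
force: [-0.4, 0.2, -0.7]
grip_width: 0.0361
grip_force: 12.0
```

```bash
python3 - <<'E'
from h import *
plan(.625,.2557,.06,10.7)
E
```

```text
t 5.15 pos [0.6032 0.0085 0.159 ] psi 107.28 q6 -0.35 w 0.0361 | shift [1.149 0.469 0.495] turn 0.0183
```

Call:
{"op": "carry_out", "data": {
  "motion": [
    [[0.15, 0.06, 0], 0.018],
    [[0.35, 0.14, 0], 0.018],
    [[0.55, 0.22, 0], 0.018],
    [[0.75, 0.3, 0], 0.018],
    [[0.9, 0.36, 0], 0.018],
    [[1, 0.41, 0], 0.018],
    [[1, 0.41, 0], 0.018],
    [[1, 0.41, 0], 0.018]
  ]
}}

```text
time_s: 5.95
ee_pos: [0.6205, 0.2236, 0.1544]
eef_rot: [-3.14, 0.0, 1.76]
force: [-0.7, 0.4, -0.0]
grip_width: 0.0356
grip_force: 12.0
```

```bash
python3 - <<'E'
from h import *
plan(.625,.2557,.014,10.7)
E
```

```text
t 5.95 pos [0.6205 0.2236 0.1544] psi 100.83 q6 0.1 w 0.0356 | shift [0.153 0.053 0.702] turn 0.0004
```

Call:
{"op": "carry_out", "data": {
  "motion": [
    [[0.153, 0.053, 0.05], 0],
    [[0.153, 0.053, 0.2], 0],
    [[0.153, 0.053, 0.35], 0],
    [[0.153, 0.053, 0.5], 0],
    [[0.153, 0.053, 0.6], 0],
    [[0.153, 0.053, 0.65], 0],
    [[0.153, 0.053, 0.68], 0],
    [[0.153, 0.053, 0.695], 0],
    [[0.153, 0.053, 0.705], 0],
    [[0.153, 0.053, 0.705], 0],
    [[0.153, 0.053, 0.705], 0]
  ]
}}

```text
time_s: 7.05
ee_pos: [0.6259, 0.2561, 0.0151]
eef_rot: [3.141, -0.0, 1.759]
force: [0.1, -0.5, 0.6]
grip_width: 0.036
grip_force: 12.0
```

Call:
{"op": "carry_out", "data": {
  "motion": [
    [[0, 0, 0], 0],
    [[0, 0, 0], 0],
    [[0, 0, 0], 0],
    [[0, 0, 0], 0],
    [[0, 0, -0.05], 0],
    [[0, 0, -0.2], 0],
    [[0, 0, -0.4], 0],
    [[0, 0, -0.65], 0],
    [[0, 0, -0.7], 0],
    [[0, 0, -0.7], 0]
  ],
  "hand": -1
}}

```text
time_s: 8.05
ee_pos: [0.6264, 0.2562, 0.1574]
eef_rot: [3.137, -0.001, 1.759]
force: [0.4, 0.3, -0.4]
grip_width: 0.0939
grip_force: 0.0
```

```bash
python3 - <<'E'
from h import *
plan(.6165,-.0455,.15,14)
E
```

```text
t 8.05 pos [0.6264 0.2562 0.1574] psi 100.79 q6 0.15 w 0.0939 | shift [-1.473 -0.331  0.034] turn -0.0089
```

Call:
{"op": "carry_out", "data": {
  "motion": [
    [[-0.98, -0.22, 0], 0],
    [[-0.98, -0.22, 0], 0],
    [[-0.98, -0.22, 0], 0],
    [[-0.98, -0.22, 0], 0],
    [[-0.98, -0.22, 0], 0]
  ]
}}

```text
time_s: 8.55
ee_pos: [0.6183, 0.0499, 0.1527]
eef_rot: [-3.139, 0.0, 1.754]
force: [-0.8, 0.0, 0.1]
grip_width: 0.0937
grip_force: 0.0
```

Call:
{"op": "carry_out", "data": {
  "motion": [
    [[-0.49, -0.11, 0], -0.009],
    [[-0.49, -0.11, 0], -0.009],
    [[-0.49, -0.11, 0], -0.009],
    [[-0.49, -0.11, 0], -0.009],
    [[-0.49, -0.11, 0], -0.009]
  ]
}}

```text
time_s: 9.05
ee_pos: [0.6156, -0.044, 0.1536]
eef_rot: [-3.14, -0.001, 1.817]
force: [-0.4, -0.4, 0.0]
grip_width: 0.094
grip_force: 0.0
```

```bash
python3 - <<'E'
from h import *
i=camera_info("wrist"); im,d=camera("wrist"); P=cloud("wrist",d,i)
x,y,z=P[...,0],P[...,1],P[...,2]
for n in("wrist","side"):
  if n=="side": im,d=camera("side"); P=cloud("side",d); z=P[...,2];x=P[...,0];y=P[...,1]
  for nm,lo,hi in(("sq",.032,.041),("long",.031,.041),("flat",.061,.071),("top",.092,.104)):
    m=(z>lo)&(z<hi)&(x>.5)&(x<.71)&((y>.2)&(y<.3) if nm=="sq" else (abs(y+.03)<.15))
    k,lab,st,_=cv2.connectedComponentsWithStats(m.astype(np.uint8))
    for j in range(1,k):
        if st[j,4]>80:
            p=P[lab==j]; r=cv2.minAreaRect((p[:,:2]*1000).astype(np.float32)); print(n,nm,st[j,4],np.round(p[:,2].mean(),4),np.round(r[0],1),np.round(r[1],1),round(r[2],1))
plan(.6165,-.0455,.0765,14)
E
```

```text
wrist long 2706 0.037 [612.7 -12.8] [ 66.1 139.2] 13.0
wrist long 144 0.0328 [706.8  16.6] [ 6.4 24.6] 0.5
wrist flat 6683 0.0671 [610.6 -16.8] [58.1 99. ] 13.8
wrist top 1675 0.0989 [616.7 -45. ] [35.1 35.2] 35.0
side sq 265 0.0362 [625.2 255.7] [36.7 37.3] 13.7
side long 334 0.0361 [611.9 -11.9] [ 66.3 138.4] 13.1
side flat 544 0.0663 [609.8 -17.3] [ 57.7 101.2] 14.3
side top 120 0.0974 [616.3 -43.9] [33.2 33.4] 20.0
t 9.15 pos [ 0.6158 -0.0438  0.154 ] psi 104.13 q6 -0.38 w 0.094 | shift [-0.009  0.002  0.387] turn 0.0004
```

The square box is seated at (625,256) with its lid at 36 mm. The pot is next.

Call:
{"op": "carry_out", "data": {
  "motion": [
    [[-0.006, 0.003, 0.15], 0],
    [[-0.006, 0.003, 0.27], 0],
    [[-0.006, 0.003, 0.34], 0],
    [[-0.006, 0.003, 0.385], 0],
    [[-0.006, 0.003, 0.385], 0],
    [[-0.006, 0.003, 0.385], 0]
  ]
}}

```text
time_s: 9.75
ee_pos: [0.6172, -0.0461, 0.0784]
eef_rot: [3.14, 0.0, 1.816]
force: [-0.7, 0.0, -0.4]
grip_width: 0.0942
grip_force: 0.0
```

Call:
{"op": "carry_out", "data": {
  "motion": [
    [[0, 0, 0], 0],
    [[0, 0, 0], 0],
    [[0, 0, 0], 0],
    [[0, 0, 0], 0],
    [[0, 0, 0], 0],
    [[0, 0, 0], 0],
    [[0, 0, 0], 0],
    [[0, 0, 0], 0]
  ],
  "hand": 1,
  "force": 12
}}

```text
time_s: 10.55
ee_pos: [0.6167, -0.0462, 0.0774]
eef_rot: [-3.142, -0.0, 1.816]
force: [-0.0, 0.1, -0.9]
grip_width: 0.0355
grip_force: 12.0
```

Call:
{"op": "carry_out", "data": {
  "motion": [
    [[0, 0, -0.05], 0],
    [[0, 0, -0.15], 0],
    [[0, 0, -0.3], 0],
    [[0, 0, -0.4], 0],
    [[0, 0, -0.4], 0]
  ]
}}

```text
time_s: 11.05
ee_pos: [0.6179, -0.0463, 0.1611]
eef_rot: [3.137, 0.002, 1.816]
force: [0.9, -0.3, -0.6]
grip_width: 0.0355
grip_force: 12.0
```

```bash
python3 - <<'E'
from h import *
plan(.4618,-.233,.15,0)
E
```

```text
t 11.05 pos [ 0.6179 -0.0463  0.1611] psi 104.04 q6 -0.38 w 0.0355 | shift [-0.716 -0.984  0.052] turn 0.039
```

Call:
{"op": "carry_out", "data": {
  "motion": [
    [[-0.1, -0.14, 0], 0],
    [[-0.22, -0.3, 0], 0],
    [[-0.34, -0.47, 0], 0],
    [[-0.46, -0.64, 0], 0],
    [[-0.58, -0.8, 0], 0],
    [[-0.67, -0.92, 0], 0],
    [[-0.716, -0.984, 0], 0],
    [[-0.716, -0.984, 0], 0],
    [[-0.716, -0.984, 0], 0]
  ]
}}

```text
time_s: 11.95
ee_pos: [0.4606, -0.2326, 0.157]
eef_rot: [-3.141, -0.001, 1.815]
force: [-0.5, -0.8, -0.5]
grip_width: 0.0355
grip_force: 12.0
```

```bash
python3 - <<'E'
from h import *
plan(.4618,-.233,.0158,14)
E
```

```text
t 11.95 pos [ 0.4606 -0.2326  0.157 ] psi 104.01 q6 -0.78 w 0.0355 | shift [-0.004  0.006  0.706] turn 0.0
```

Call:
{"op": "carry_out", "data": {
  "motion": [
    [[-0.003, 0.005, 0.05], 0],
    [[-0.003, 0.005, 0.2], 0],
    [[-0.003, 0.005, 0.35], 0],
    [[-0.003, 0.005, 0.5], 0],
    [[-0.003, 0.005, 0.6], 0],
    [[-0.003, 0.005, 0.65], 0],
    [[-0.003, 0.005, 0.68], 0],
    [[-0.003, 0.005, 0.695], 0],
    [[-0.003, 0.005, 0.707], 0],
    [[-0.003, 0.005, 0.707], 0],
    [[-0.003, 0.005, 0.707], 0]
  ]
}}

```text
time_s: 13.05
ee_pos: [0.4619, -0.2334, 0.0166]
eef_rot: [3.141, 0.001, 1.816]
force: [0.3, -0.2, 0.0]
grip_width: 0.0356
grip_force: 12.0
```

Call:
{"op": "carry_out", "data": {
  "motion": [
    [[0, 0, 0], 0],
    [[0, 0, 0], 0],
    [[0, 0, 0], 0],
    [[0, 0, 0], 0],
    [[0, 0, -0.05], 0],
    [[0, 0, -0.2], 0],
    [[0, 0, -0.4], 0],
    [[0, 0, -0.65], 0],
    [[0, 0, -0.7], 0],
    [[0, 0, -0.7], 0]
  ],
  "hand": -1
}}

```text
time_s: 14.05
ee_pos: [0.4623, -0.2336, 0.1581]
eef_rot: [3.139, 0.003, 1.816]
force: [0.5, 0.5, -1.2]
grip_width: 0.0939
grip_force: 0.0
```

```bash
python3 - <<'E'
from h import *
plan(.6104,-.0168,.15,13.8)
E
```

```text
t 14.05 pos [ 0.4623 -0.2336  0.1581] psi 104.04 q6 -0.78 w 0.0939 | shift [0.872 0.981 0.041] turn 0.0007
```

Call:
{"op": "carry_out", "data": {
  "motion": [
    [[0.872, 0.981, 0], 0],
    [[0.872, 0.981, 0], 0],
    [[0.872, 0.981, 0], 0],
    [[0.872, 0.981, 0], 0],
    [[0.872, 0.981, 0], 0],
    [[0.872, 0.981, 0], 0],
    [[0.872, 0.981, 0], 0],
    [[0.872, 0.981, 0], 0]
  ]
}}

```text
time_s: 14.85
ee_pos: [0.6088, -0.0173, 0.1549]
eef_rot: [-3.14, -0.0, 1.815]
force: [0.2, 0.0, -1.8]
grip_width: 0.0941
grip_force: 0.0
```

```bash
cat > look.py <<'E'
from h import *
i=camera_info("wrist"); im,d=camera("wrist"); C=[("wrist",cloud("wrist",d,i))]
im,d=camera("side"); C.append(("side",cloud("side",d)))
im,d=camera("scene"); C.append(("scene",cloud("scene",d))); cv2.imwrite("pics/last.png",im)
for n,P in C:
  x,y,z=P[...,0],P[...,1],P[...,2]
  for nm,cx,cy,lo,hi in(("sq",.625,.256,.031,.041),("pot",.462,-.233,.031,.041),("flatplaced",.608,-.22,.029,.039),("longplaced",.448,.245,.035,.045),("long",.613,-.012,.031,.041),("flat",.61,-.017,.061,.071)):
    m=(z>lo)&(z<hi)&(np.hypot(x-cx,y-cy)<.085)
    k,lab,st,_=cv2.connectedComponentsWithStats(m.astype(np.uint8))
    for j in range(1,k):
        if st[j,4]>80:
            p=P[lab==j]; r=cv2.minAreaRect((p[:,:2]*1000).astype(np.float32)); print(n,nm,st[j,4],np.round(p[:,2].mean(),4),np.round(r[0],1),np.round(r[1],1),round(r[2],1))
E
python3 look.py; python3 -c "
from h import *
plan(.6104,-.0168,.047,13.8)"
```

```text
wrist long 2652 0.037 [613.1 -13. ] [ 65.3 139.7] 13.0
wrist flat 7538 0.0671 [610.5 -16.8] [ 58.2 100.1] 13.7
side sq 269 0.0361 [625.1 255.8] [36.5 36.5] 13.1
side pot 89 0.0357 [ 461.8 -232.2] [31.2 34.9] 15.4
side long 328 0.0361 [612.1 -12.4] [ 66.3 140.4] 12.8
side flat 634 0.0663 [609.8 -17.9] [ 58.2 103.5] 14.1
scene sq 134 0.0361 [625.9 255.3] [36.  37.2] 10.4
scene pot 129 0.0357 [ 462.7 -232.4] [33.3 36.8] 67.9
scene long 471 0.0361 [614.3 -14.2] [ 66.5 140.2] 12.9
scene flat 721 0.0663 [611.3 -17.6] [ 59.7 101.8] 14.4
t 15.0 pos [ 0.6091 -0.0178  0.1559] psi 103.94 q6 -0.33 w 0.0943 | shift [0.004 0.008 0.545] turn 0.0004
```

Call:
{"op": "carry_out", "data": {
  "motion": [
    [[0.003, 0.008, 0.2], 0],
    [[0.003, 0.008, 0.4], 0],
    [[0.003, 0.008, 0.5], 0],
    [[0.003, 0.008, 0.545], 0],
    [[0.003, 0.008, 0.545], 0],
    [[0.003, 0.008, 0.545], 0]
  ]
}}

```text
time_s: 15.6
ee_pos: [0.6117, -0.0159, 0.0485]
eef_rot: [3.14, 0.001, 1.815]
force: [-0.2, -0.3, 0.4]
grip_width: 0.094
grip_force: 0.0
```

Call:
{"op": "carry_out", "data": {
  "motion": [
    [[0, 0, 0], 0],
    [[0, 0, 0], 0],
    [[0, 0, 0], 0],
    [[0, 0, 0], 0],
    [[0, 0, 0], 0],
    [[0, 0, 0], 0],
    [[0, 0, 0], 0]
  ],
  "hand": 1,
  "force": 30
}}

```text
time_s: 16.3
ee_pos: [0.611, -0.0155, 0.0471]
eef_rot: [-3.141, -0.0, 1.816]
force: [-1.4, 0.6, 2.4]
grip_width: 0.0578
grip_force: 30.0
```

Call:
{"op": "carry_out", "data": {
  "motion": [
    [[0, 0, -0.05], 0],
    [[0, 0, -0.15], 0],
    [[0, 0, -0.3], 0],
    [[0, 0, -0.4], 0],
    [[0, 0, -0.4], 0],
    [[0, 0, -0.4], 0]
  ]
}}

```text
time_s: 16.9
ee_pos: [0.6108, -0.0154, 0.1266]
eef_rot: [-3.141, -0.0, 1.816]
force: [-0.4, 0.1, -2.4]
grip_width: 0.0579
grip_force: 30.0
```

```bash
python3 - <<'E'
from h import *
plan(.6082,-.2197,.1,12.6)
E
```

```text
t 16.9 pos [ 0.6108 -0.0154  0.1266] psi 104.04 q6 -0.33 w 0.0579 | shift [-0.988 -0.261  0.133] turn 0.004
```

Call:
{"op": "carry_out", "data": {
  "motion": [
    [[-0.1, -0.026, 0], 0.004],
    [[-0.25, -0.066, 0], 0.004],
    [[-0.42, -0.11, 0], 0.004],
    [[-0.6, -0.16, 0], 0.004],
    [[-0.78, -0.2, 0], 0.004],
    [[-0.91, -0.24, 0], 0.004],
    [[-0.985, -0.261, 0], 0.004],
    [[-0.985, -0.261, 0], 0.004],
    [[-0.985, -0.261, 0], 0.004],
    [[-0.985, -0.261, 0], 0.004]
  ]
}}

```text
time_s: 17.9
ee_pos: [0.6083, -0.2179, 0.1267]
eef_rot: [-3.141, -0.001, 1.792]
force: [-0.1, 0.4, -2.2]
grip_width: 0.0577
grip_force: 30.0
```

```bash
python3 - <<'E'
from h import *
plan(.6085,-.2185,.0153,12.6)
E
```

```text
t 17.9 pos [ 0.6083 -0.2179  0.1267] psi 102.67 q6 -0.62 w 0.0577 | shift [-0.003  0.     0.557] turn 0.0002
```

Call:
{"op": "carry_out", "data": {
  "motion": [
    [[-0.003, 0, 0.08], 0],
    [[-0.003, 0, 0.2], 0],
    [[-0.003, 0, 0.32], 0],
    [[-0.003, 0, 0.42], 0],
    [[-0.003, 0, 0.48], 0],
    [[-0.003, 0, 0.52], 0],
    [[-0.003, 0, 0.54], 0],
    [[-0.003, 0, 0.55], 0],
    [[-0.003, 0, 0.557], 0],
    [[-0.003, 0, 0.557], 0],
    [[-0.003, 0, 0.557], 0],
    [[-0.003, 0, 0.557], 0]
  ]
}}

```text
time_s: 19.1
ee_pos: [0.6085, -0.2199, 0.016]
eef_rot: [3.141, 0.0, 1.791]
force: [-1.3, 0.2, -2.6]
grip_width: 0.0579
grip_force: 30.0
```

Call:
{"op": "carry_out", "data": {
  "motion": [
    [[0, 0, 0], 0],
    [[0, 0, 0], 0],
    [[0, 0, 0], 0],
    [[0, 0, 0], 0],
    [[0, 0, -0.05], 0],
    [[0, 0, -0.2], 0],
    [[0, 0, -0.4], 0],
    [[0, 0, -0.6], 0],
    [[0, 0, -0.6], 0]
  ],
  "hand": -1
}}

```text
time_s: 20.0
ee_pos: [0.6105, -0.2207, 0.1428]
eef_rot: [3.134, 0.006, 1.791]
force: [0.6, -0.5, 0.3]
grip_width: 0.094
grip_force: 0.0
```

```bash
python3 - <<'E'
from h import *
plan(.613,-.0127,.14,13)
E
```

```text
t 20.0 pos [ 0.6105 -0.2207  0.1428] psi 102.6 q6 -0.62 w 0.094 | shift [1.012 0.239 0.01 ] turn -0.0011
```

Call:
{"op": "carry_out", "data": {
  "motion": [
    [[1, 0.237, 0], -0.001],
    [[1, 0.237, 0], -0.001],
    [[1, 0.237, 0], -0.001],
    [[1, 0.237, 0], -0.001],
    [[1, 0.237, 0], -0.001],
    [[1, 0.237, 0], -0.001],
    [[1, 0.237, 0], -0.001]
  ]
}}

```text
time_s: 20.7
ee_pos: [0.611, -0.0153, 0.1357]
eef_rot: [-3.142, 0.0, 1.796]
force: [-0.1, -0.5, 0.2]
grip_width: 0.0938
grip_force: 0.0
```

```bash
python3 look.py; python3 -c "
from h import *
plan(.613,-.0127,.013,13)"
```

```text
wrist flatplaced 2073 0.0351 [ 611.6 -234.8] [57.8 58.4] 12.9
wrist long 11232 0.0372 [612.5 -12.7] [ 66.2 138.9] 12.9
side sq 273 0.0361 [625.6 255.7] [37.  37.1] 10.9
side pot 90 0.0356 [ 461.6 -231.8] [31.1 34.3] 15.5
side flatplaced 320 0.0342 [ 603.1 -221.6] [ 50.1 103.4] 14.3
side long 1003 0.0363 [612.3 -13.6] [ 66.8 143.7] 12.9
scene sq 135 0.0362 [627.1 255.4] [36.3 36.8] 10.7
scene pot 128 0.0357 [ 463.3 -232.8] [33.2 35.7] 68.3
scene flatplaced 915 0.0344 [ 610.3 -221.1] [ 60.2 101.3] 13.0
scene long 1122 0.0364 [613.1 -12.9] [ 68.5 143.1] 12.9
t 20.85 pos [ 0.611  -0.0157  0.1356] psi 102.85 q6 -0.31 w 0.0937 | shift [0.013 0.013 0.613] turn -0.0004
```

Call:
{"op": "carry_out", "data": {
  "motion": [
    [[0.013, 0.011, 0.2], 0],
    [[0.013, 0.011, 0.4], 0],
    [[0.013, 0.011, 0.54], 0],
    [[0.013, 0.011, 0.6], 0],
    [[0.013, 0.011, 0.625], 0],
    [[0.013, 0.011, 0.625], 0],
    [[0.013, 0.011, 0.625], 0]
  ]
}}

```text
time_s: 21.55
ee_pos: [0.6134, -0.0115, 0.0122]
eef_rot: [3.139, 0.001, 1.797]
force: [0.2, 0.1, 0.2]
grip_width: 0.0939
grip_force: 0.0
```

Call:
{"op": "carry_out", "data": {
  "motion": [
    [[0, 0, 0], 0],
    [[0, 0, 0], 0],
    [[0, 0, 0], 0],
    [[0, 0, 0], 0],
    [[0, 0, 0], 0],
    [[0, 0, 0], 0],
    [[0, 0, 0], 0]
  ],
  "hand": 1,
  "force": 45
}}

```text
time_s: 22.25
ee_pos: [0.6126, -0.0113, 0.0109]
eef_rot: [3.142, 0.0, 1.797]
force: [-1.7, 0.4, 5.0]
grip_width: 0.0656
grip_force: 45.0
```

Call:
{"op": "carry_out", "data": {
  "motion": [
    [[0, 0, -0.05], 0],
    [[0, 0, -0.15], 0],
    [[0, 0, -0.3], 0],
    [[0, 0, -0.45], 0],
    [[0, 0, -0.5], 0],
    [[0, 0, -0.5], 0],
    [[0, 0, -0.5], 0]
  ]
}}

```text
time_s: 22.95
ee_pos: [0.6119, -0.0112, 0.1092]
eef_rot: [-3.14, -0.001, 1.797]
force: [-0.7, -0.2, -2.5]
grip_width: 0.0655
grip_force: 45.0
```

```bash
python3 - <<'E'
from h import *
plan(.448,.245,.11,-13.1)
E
```

```text
t 22.95 pos [ 0.6119 -0.0112  0.1092] psi 102.95 q6 -0.3 w 0.0655 | shift [ 1.432 -0.512 -0.002] turn 0.0724
```

Call:
{"op": "carry_out", "data": {
  "motion": [
    [[0.1, -0.035, 0], 0.008],
    [[0.22, -0.08, 0], 0.016],
    [[0.36, -0.13, 0], 0.026],
    [[0.5, -0.18, 0], 0.034],
    [[0.64, -0.23, 0], 0.04],
    [[0.78, -0.28, 0], 0.046],
    [[0.88, -0.315, 0], 0.052],
    [[0.93, -0.335, 0], 0.058],
    [[0.95, -0.34, 0], 0.066],
    [[0.95, -0.34, 0], 0.0724],
    [[0.95, -0.34, 0], 0.0724]
  ]
}}

```text
time_s: 24.05
ee_pos: [0.5029, 0.1586, 0.1091]
eef_rot: [-3.139, 0.001, 1.342]
force: [-0.3, -0.1, -2.9]
grip_width: 0.0658
grip_force: 45.0
```

```bash
python3 - <<'E'
from h import *
plan(.448,.246,.11,-13.1)
E
```

```text
t 24.05 pos [0.5029 0.1586 0.1091] psi 76.88 q6 0.47 w 0.0658 | shift [ 0.363 -0.367 -0.004] turn -0.0001
```

Call:
{"op": "carry_out", "data": {
  "motion": [
    [[0.06, -0.06, 0], 0],
    [[0.15, -0.15, 0], 0],
    [[0.25, -0.25, 0], 0],
    [[0.33, -0.33, 0], 0],
    [[0.363, -0.367, 0], 0],
    [[0.363, -0.367, 0], 0],
    [[0.363, -0.367, 0], 0],
    [[0.363, -0.367, 0], 0]
  ]
}}

```text
time_s: 24.85
ee_pos: [0.4492, 0.2452, 0.1105]
eef_rot: [-3.141, 0.0, 1.341]
force: [0.2, -0.5, -3.3]
grip_width: 0.0658
grip_force: 45.0
```

```bash
python3 - <<'E'
from h import *
plan(.448,.246,.0152,-13.1)
E
```

```text
t 24.85 pos [0.4492 0.2452 0.1105] psi 76.85 q6 0.66 w 0.0658 | shift [ 0.003 -0.006  0.476] turn -0.0001
```

Call:
{"op": "carry_out", "data": {
  "motion": [
    [[0.003, -0.005, 0.06], 0],
    [[0.003, -0.005, 0.15], 0],
    [[0.003, -0.005, 0.25], 0],
    [[0.003, -0.005, 0.34], 0],
    [[0.003, -0.005, 0.4], 0],
    [[0.003, -0.005, 0.44], 0],
    [[0.003, -0.005, 0.46], 0],
    [[0.003, -0.005, 0.47], 0],
    [[0.003, -0.005, 0.477], 0],
    [[0.003, -0.005, 0.477], 0],
    [[0.003, -0.005, 0.477], 0],
    [[0.003, -0.005, 0.477], 0]
  ]
}}

```text
time_s: 26.05
ee_pos: [0.448, 0.2469, 0.0156]
eef_rot: [3.141, -0.0, 1.342]
force: [-0.6, -0.5, -2.6]
grip_width: 0.0655
grip_force: 45.0
```

Call:
{"op": "carry_out", "data": {
  "motion": [
    [[0, 0, 0], 0],
    [[0, 0, 0], 0],
    [[0, 0, 0], 0],
    [[0, 0, 0], 0],
    [[0, 0, -0.05], 0],
    [[0, 0, -0.2], 0],
    [[0, 0, -0.4], 0],
    [[0, 0, -0.65], 0],
    [[0, 0, -0.8], 0],
    [[0, 0, -0.8], 0],
    [[0, 0, -0.8], 0],
    [[0, 0, -0.8], 0]
  ],
  "hand": -1
}}

```text
time_s: 27.25
ee_pos: [0.4473, 0.2466, 0.1743]
eef_rot: [-3.14, 0.001, 1.342]
force: [0.1, 0.0, -0.4]
grip_width: 0.094
grip_force: 0.0
```

```bash
python3 look.py
```

```text
wrist sq 1512 0.0368 [625.3 256.8] [36.5 36.3] 12.3
wrist longplaced 9091 0.0412 [447.5 245.3] [139.4  66.2] 76.8
side sq 271 0.0361 [624.9 255.6] [37.3 37.2] 10.0
side longplaced 2177 0.0404 [447.6 243.6] [140.7  67.9] 77.0
scene sq 135 0.0362 [626.2 255.5] [38.8 37.2] 12.2
scene pot 127 0.0357 [ 462.1 -232.6] [33.8 36.3] 73.6
scene flatplaced 914 0.0342 [ 609.7 -221.3] [ 59.4 101. ] 12.2
scene longplaced 628 0.0404 [447.6 244.1] [140.1  73.5] 77.2
```

View pics/last.png

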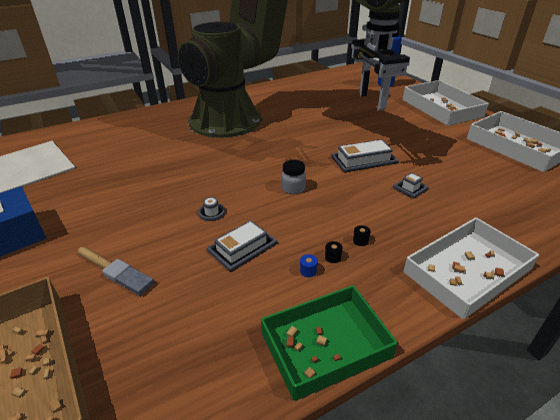

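The picture shows all four in their own cradles: long box (365,152), flat box (242,241), square box (411,183) and pot (211,206). The jar and brush haven't moved, and the gripper is clear. Measured lid heights are 40, 34, 36 and 36 mm, as they should be with each piece on the cradle floor.

```bash
python3 -c "
from h import *
print(ctrl.hand_in())"
```

```text
the job is handed in; nothing more can be done
None
```

All three boxes and the pot stand upright in their own cradles, within about 3 mm of centre by camera measurement. The jar and brush are where they were, everything is released, and the job was handed in at about 27 s on the robot's clock.

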